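# Lay the dryer-sheet carton down on its mat and push it home

### The arm

A 6-joint arm with a two-finger parallel gripper is mounted at the origin on the work surface. World frame = base frame: x ahead of the robot, y to its left, z up, the work surface at z = 0. Lengths are in m, angles in rad, forces in N, time in s.
With the tool pointing down it reaches from about 0.225 to 0.875 m from the base axis. Payload 3.4 kg.
Tool frame: the origin (TCP) lies between the finger pads; the fingertips stand 11 mm ahead of it and the grasp point (between the pads) lies 8 mm behind it (tips_ahead is the distance from the TCP to the fingertips, in m); z points along the fingers, x is the direction in which the jaws open and shut, and the axes are right-handed (so a half turn about z gives the same grasp; the last joint's range is limited). The gripper opens to 85 mm and grips with 20 to 120 N. Pads are 22 mm wide; open, the fingers measure 114 mm over their backs; the gripper's body (76 mm by 85 mm) begins 54 mm behind the grasp point. The pads swing forward as they close: fully open they stand 13 mm farther back than shut.
Start: joints at [1.101, 0.276, 1.505, -0, 1.361, -0.121], TCP at [0.197, 0.54, 0.242] pointing down, gripper open.
Joint ranges: [-2.89, 2.89], [-0.75, 2.08], [0.22, 2.7], [-1.18, 4.32], [0.11, 2.71], [-2.7, 2.7]. Speed limits (rad/s): [2.57, 2.57, 3.14, 3.14, 3.14, 3.14].

### API

Orientations are given as a unit quaternion [w, x, y, z].
In Python, from rig import get_state, get_image, sign_off, masks_of, tips_ahead gives the robot as it stands.
- The arm moves only by the tool play_rows, never from a script. Its argument "series" is a list of rows, each an object of numbers: "fingers": the closure, from -1 (fully open) to 1 (shut); "dx", "dy", "dz": the shift along the world's x, y, z in mm; "turn": the turn about the world's z in rad. A call has 1 to 20 rows; each row shifts and turns the pose as measured when the row begins; what a row does not reach is not made up. A row lasts 1/12 s, in which the tool goes at most 41.7 mm and 7.16 degrees, less where a joint would pass 70% of its speed; a pose out of reach is approached as far as the arm can. A call with a gripper value outside its range is refused whole. The fingers move at their own pace and stop on an object; "squeeze" is the grip in N (left out, the last holds). Time passes only in rows, so rows that do not move let the fingers close. It gives the time, the measured TCP pose, the force and the opening at its end, in the units of the state.
- get_state(): the state, without advancing time (a new reading comes with each control period).
- get_image(name): name is "side" or "top"; returns a dict with "pixels" (480x640x3 uint8, red, green, blue), "vfov" (degrees; the focal length in pixels is half the picture's height over the tangent of half this angle, whatever the lens; pixels are square), "cx", "cy" (the principal point, pixels), "rvec" (rotation vector, rad) and "tvec" (3), from world to camera coordinates, as OpenCV has them. Camera axes: x right, y down, z forward; pixel columns grow to the right and rows downward; lengths in m; the calibration is good to about 2 mm. A picture is of the moment at which its call begins. There is no depth.
- sign_off(): hands the job in, once; it reports no verdict.
Trained networks look in a picture, given as the dict that the camera call returned (one of the last four; its "shot" number tells which), for a name from the list of things; names that differ only in an ending like _2 or _b are one class to them, and where a whole thing is asked for, a point or a joint stands for the part that bears it (a point fixed in the world has none). Each returns a list of dicts, best first, with "p" (0 to 1); they miss things now and then, are a little off and sometimes report something else, mostly with a low value. They report only what shows in the picture. A call takes as long as a camera call. They do not tell look-alikes from the thing itself.
- masks_of(picture, label): "region" (480x640 bool, what is visible of it) and "xy" ([column, row] in pixels, amid what is visible of it).
The state is a dict: "clock": time; "qpos": joint angles; "qd": joint speeds; "effort": joint torques, N m; "position": TCP position; "ee_rot": TCP orientation; "contact_force": force on the tool from outside, world axes, zero at the start; "moment": the same for the moment, N m; "width": finger opening in m.
Only numpy, scipy, OpenCV 4.12 (cv2) and the standard library are available. Lean on these libraries where they do the work, as an engineer would, in place of code of your own. Each camera call takes 0.05 s, during which the arm holds its last target. There are 200 camera calls.

### The job

On the laundry counter a slim carton stands upright at one end of a dark rubber mat. Tip it over by pushing near its top so that it falls lengthwise along the mat and comes to lie flat on it, towards the metal stop bar at the mat's other end; then push the lying carton along the mat until its top end is flush against the stop bar, square to it and with the whole carton on the mat. Only push with the fingers, never lift or carry the carton, and leave the other things on the counter where they stand.

Things in the scene. Friction and masses are not known exactly. Their poses are not given: they have to be found in the camera images.
- mat: Dark rubber mat fixed flat on the counter, 270 mm long (its x) by 150 mm wide (its y), 4 mm thick. Origin: centre of its underside, on the counter (z up). The carton stands near its -x end; at its +x end a fixed aluminium stop bar, 22 mm high above the counter and 12 mm thick, runs across the whole width: the bar's inner face is at x = +135 mm in the mat's frame. Its +x axis is the direction in which the carton must fall and then be pushed.
- carton_mid (a point): Centre (half-way up) of the loose cardboard carton that stands upright on the mat: 160 mm tall (its z), 95 mm wide (its y), 42 mm thick (its x), 0.1 to 0.25 kg, with a plain pale band on its back. Axes are the carton's own: at the start z is up and x points roughly along the mat's +x (within about 10 degrees). It slides on the mat if pushed low and tips over about its lower front edge if pushed near the top.
- carton_top (a point): Centre of the carton's top end face (80 mm along its z from the centre); this end must finally bear on the stop bar.
- carton_foot (a point): Middle of the carton's lower front edge (21 mm ahead of the centre along its x, 80 mm below it), about which it tips; on the mat at the start and at the end.
- softener: Bystander: white bottle, 72 mm across, 200 mm tall, standing beyond the stop bar. Origin: centre of its underside.
- spray_can: Bystander: bare metal can, 52 mm across, 150 mm tall, standing beside the mat. Origin: centre of its underside.
- dosing_cup: Bystander: clear plastic cup, 64 mm across, 55 mm tall, beside the mat. Origin: centre of its underside.
- soap_box: Bystander: squat cardboard box 80 x 75 x 85 mm tall, beside the mat. Origin: centre of its underside.
- brush: Bystander: hand brush lying beside the mat. Origin: underside, near its middle.
- peg_jar: Bystander: glass jar with a white lid, 76 mm across, 100 mm tall, beyond the stop bar. Origin: centre of its underside.
Mind the look-alikes: they are no part of the job. What is shaped like the part that bears carton_mid but purple is not meant.

How it is judged:
By the outcome, as a careful person would: the job done as asked, in the order asked, and still so for the second after the job is handed in, with the robot touching nothing.
It also fails if it takes over 54 s, if anything falls off the work surface, if the arm or the gripper's body presses on something with over 40 N, if the wrist force passes 120 N, or if a joint passes its speed limit or range.

## Working session

There is one attempt and no reset: what is moved stays moved. The work goes in short steps, Python scripts to look and compute and a tool call to move; the robot and the scene stay as the last step left them, time stands still between calls to the robot, and variables do not carry over. Pictures are saved under pics/ and viewed, about 8 in all and at most 12, crops included, and the job is handed in when it is done.

Besides the shell and the picture viewer there is one more tool, called after "Request:" as name(argument=value, ...) on one line, values as JSON. play_rows: Moves the arm, as the interface text tells. Its arguments: {"type":"object","properties":{"series":{"type":"array"},"squeeze":{"type":"number"}},"required":["series"]}

```bash
mkdir -p pics; cat > h.py <<'E'
import numpy as np,cv2
from rig import *
def cam(im):
    f=240/np.tan(np.radians(im['vfov'])/2)
    K=np.array([[f,0,im['cx']],[0,f,im['cy']],[0,0,1.]])
    return K,np.array(im['rvec'],float),np.array(im['tvec'],float)
def proj(im,P):
    K,r,t=cam(im); return cv2.projectPoints(np.array(P,float).reshape(-1,1,3),r,t,K,None)[0].reshape(-1,2)
def back(im,uv,z):
    K,r,t=cam(im); R=cv2.Rodrigues(r)[0]; c=-R.T@t
    uv=np.array(uv,float).reshape(-1,2)
    d=(R.T@np.linalg.inv(K)@np.c_[uv,np.ones(len(uv))].T).T
    return c+d*((z-c[2])/d[:,2])[:,None]
def save(im,n): cv2.imwrite('pics/'+n,im['pixels'][:,:,::-1])
E
python3 - <<'E'
from h import *
for n in ('top','side'):
    im=get_image(n); save(im,n+'0.png'); print(n,{k:v for k,v in im.items() if k!='pixels'})
    K,r,t=cam(im); print('cam pos',-cv2.Rodrigues(r)[0].T@t)
    for l in ('mat','carton_mid','softener','spray_can','dosing_cup','soap_box','brush','peg_jar'):
        for m in masks_of(im,l)[:3]:
            print(l,round(m['p'],2),np.round(m['xy']),m['region'].sum(),np.round(back(im,m['xy'],0)[0],3))
            if l in('mat','carton_mid'):
                c=cv2.boxPoints(cv2.minAreaRect(np.argwhere(m['region'])[:,::-1].astype(np.float32)));print(np.round(c).tolist())
s=get_state();print(s)
print(tips_ahead)
E
```

```text
top {'vfov': 43.90637949385443, 'cx': 310.60928409422183, 'cy': 232.90106344545933, 'rvec': array([ 2.02163625, -2.20405904,  0.23921535]), 'tvec': array([0.00407891, 0.61576424, 1.22984775]), 'shot': 1}
cam pos [ 0.34132086 -0.02088219  1.33220558]
mat 0.88 [319. 245.] 7210 [ 0.598 -0.066  0.   ]
[[254.0, 253.0], [282.0, 192.0], [398.0, 243.0], [370.0, 305.0]]
carton_mid 0.93 [455. 305.] 1842 [ 0.437 -0.357  0.   ]
[[419.0, 301.0], [442.0, 273.0], [485.0, 308.0], [462.0, 336.0]]
carton_mid 0.9 [374. 253.] 1322 [ 0.57  -0.191  0.   ]
[[354.0, 278.0], [375.0, 222.0], [397.0, 230.0], [377.0, 286.0]]
carton_mid 0.58 [450. 224.] 1936 [ 0.621 -0.371  0.   ]
[[417.0, 233.0], [435.0, 197.0], [482.0, 220.0], [464.0, 257.0]]
softener 0.72 [234. 249.] 1302 [0.606 0.125 0.   ]
spray_can 0.86 [278. 310.] 558 [0.46  0.037 0.   ]
spray_can 0.17 [380. 180.] 1608 [ 0.741 -0.223  0.   ]
dosing_cup 0.84 [322. 179.] 646 [ 0.753 -0.089  0.   ]
soap_box 0.87 [381. 178.] 1606 [ 0.745 -0.226  0.   ]
soap_box 0.71 [233. 246.] 1251 [0.612 0.129 0.   ]
brush 0.83 [341. 337.] 1269 [ 0.389 -0.097  0.   ]
brush 
[... 1129 characters left out ...]
 0.   ]
{'clock': 0.9, 'qpos': array([ 1.10102191e+00,  2.75865681e-01,  1.50490589e+00, -1.81088415e-05,
        1.36071539e+00, -1.21006354e-01]), 'qd': array([ 5.95100640e-05, -1.65154580e-03,  3.84905392e-04,  7.28700404e-04,
       -8.87299420e-04,  1.04705501e-03]), 'effort': array([-2.76124147e-04, -4.16650128e+01, -2.46097022e+01, -2.76602996e-04,
        1.01413696e-04, -1.61576310e-05]), 'position': array([0.19652382, 0.54039372, 0.24234525]), 'ee_rot': array([-1.70570888e-05,  8.19065551e-01,  5.73699940e-01,  5.07942084e-05]), 'contact_force': array([-0.06817882, -0.3986008 , -0.56648125]), 'moment': array([0.03010046, 0.01198484, 0.02286739]), 'width': 0.08533719927381096}
0.011
```

```bash
python3 - <<'E'
import cv2,numpy as np
a=cv2.imread('pics/top0.png')[140:360,190:500];b=cv2.imread('pics/side0.png')[180:470,190:500]
a=cv2.resize(a,None,fx=2.5,fy=2.5,interpolation=cv2.INTER_CUBIC);cv2.imwrite('pics/t0c.png',a)
b=cv2.resize(b,None,fx=2,fy=2,interpolation=cv2.INTER_CUBIC);cv2.imwrite('pics/s0c.png',b)
E
```

```text
(no output)
```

View pics/t0c.png

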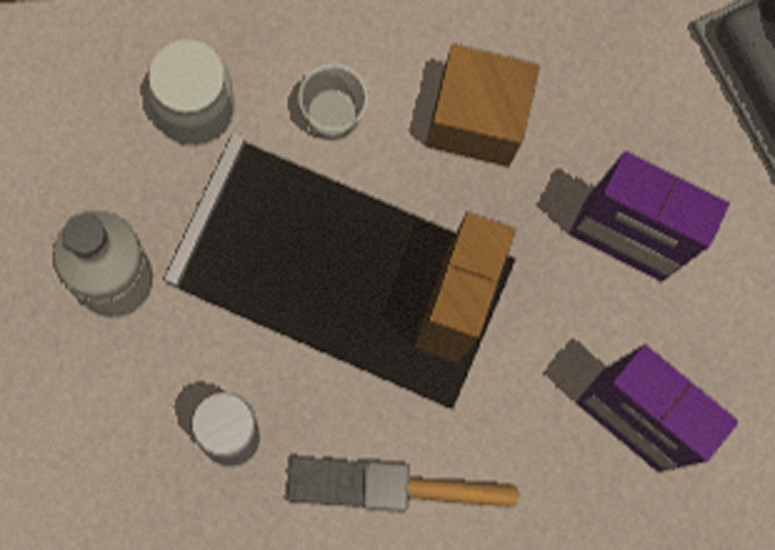

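View pics/s0c.png

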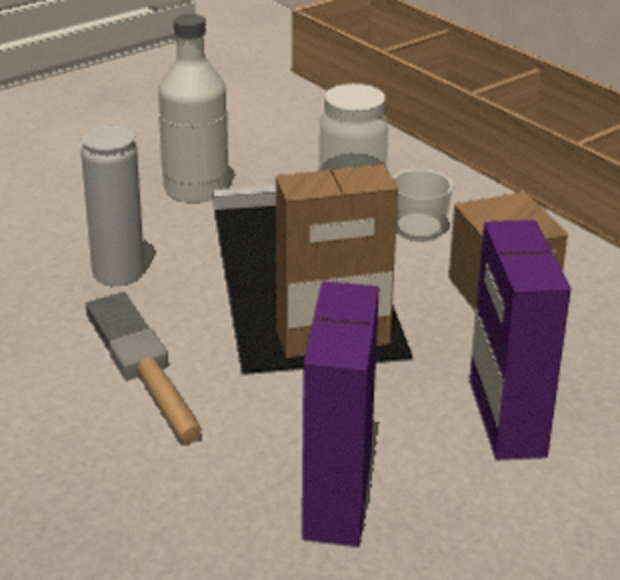

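The top view shows the brown carton at pixel (376,254) at the right-hand end of the mat, with the bar at the left (about (272,226)). Things that could be mistaken for it are the two purple cartons at (450,224) and (455,305) and the squat brown soap box at (381,178). I choose the brown one on the mat. The side view confirms it: tall, with a pale band on its back.

```bash
cat >> h.py <<'E'
from scipy.optimize import minimize
def rect(c,yaw,L,W,z):
    R=np.array([[np.cos(yaw),-np.sin(yaw)],[np.sin(yaw),np.cos(yaw)]])
    p=np.array([[L,W],[-L,W],[-L,-W],[L,-W]])/2@R.T+c
    return np.c_[p,np.full(4,z)]
def fitpoly(im,mask,f,x0,steps):
    # maximise IoU of antialiased polygon(f(x)) hull with mask
    m=cv2.resize(mask.astype(np.float32),None,fx=4,fy=4,interpolation=cv2.INTER_LINEAR)>.5
    def cost(x):
        g=np.zeros(m.shape,np.uint8); p=(proj(im,f(x))+.5)*4-.5
        cv2.fillConvexPoly(g,cv2.convexHull(np.round(p*16).astype(np.int32)),1,shift=4)
        g=g>0; return -(g&m).sum()/(g|m).sum()
    x0=np.array(x0,float)
    S=np.vstack([x0]+[x0+np.eye(len(x0))[i]*steps[i] for i in range(len(x0))])
    r=minimize(cost,x0,method='Nelder-Mead',options=dict(initial_simplex=S,xatol=1e-5,fatol=1e-5,maxiter=400))
    return r.x,-r.fun
E
cat > loc.py <<'E'
from h import *
im=get_image('top'); px=im['pixels'].astype(int)
q=np.array([[287.2,197.2],[262.8,254.8],[371.2,302.8],[395.6,242.8]]); P=back(im,q,.004)
print(np.round(P,4)); print('L',np.linalg.norm(P[0]-P[3]),np.linalg.norm(P[1]-P[2]),'W',np.linalg.norm(P[0]-P[1]))
d=(P[0]+P[1]-P[2]-P[3])/2; yaw=np.arctan2(d[1],d[0])
x,s=None,None
dark=(px.max(2)<75).astype(np.uint8); dark[:190]=0;dark[:,:255]=0;dark[:,402:]=0;dark[310:]=0
dark=cv2.morphologyEx(dark,cv2.MORPH_OPEN,np.ones((3,3)))
n,l,st,_=cv2.connectedComponentsWithStats(dark);k=1+np.argmax(st[1:,4]);M=l==k
hull=np.zeros_like(dark);cv2.fillConvexPoly(hull,cv2.convexHull(np.argwhere(M)[:,::-1].astype(np.int32)),1)
c=P.mean(0)[:2]
x,s=fitpoly(im,hull>0,lambda x:rect(x[:2],x[2],.27,.15,.004),[*c,yaw],[.005,.005,.05]);print('mat',np.round(x,4),np.degrees(x[2]),s)
# carton
ms=masks_of(im,'carton_mid'); m=min(ms,key=lambda m:np.hypot(*(np.array(m['xy'])-(374,253))))
def f(x): return np.vstack([rect(x[:2],x[2],.042,.095,.004),rect(x[:2],x[2],.042,.095,.164)])
c0=back(im,[[376,252]],.164)[0,:2]
y,s2=fitpoly(im,m['region'],f,[*c0,x[2]],[.005,.005,.05]);print('carton',np.round(y,4),np.degrees(y[2]),s2)
R=np.array([[np.cos(x[2]),np.sin(x[2])],[-np.sin(x[2]),np.cos(x[2])]]);print('carton in mat',R@(y[:2]-x[:2]),np.degrees(y[2]-x[2]))
# brown top face
v=px;br=((v[:,:,0]>95)&(v[:,:,0]-v[:,:,2]>45)); br&=cv2.dilate(m['region'].astype(np.uint8),np.ones((5,5)))>0
z,s3=fitpoly(im,br,lambda x:rect(x[:2],x[2],.042,.095,.164),y,[.005,.005,.05]);print('top',np.round(z,4),np.degrees(z[2]),s3)
o=im['pixels'][:,:,::-1].copy();o=cv2.resize(o,None,fx=4,fy=4)
for pts,cl in((rect(x[:2],x[2],.27,.15,.004),(0,255,255)),(f(y)[4:],(0,255,0)),(rect(z[:2],z[2],.042,.095,.164),(255,0,255))):
    cv2.polylines(o,[np.round((proj(im,pts)+.5)*4-.5).astype(np.int32)],True,cl,1)
cv2.imwrite('pics/fit0.png',o[180*4:315*4,245*4:410*4])
E
python3 loc.py
```

```text
[[ 0.7159 -0.0038  0.004 ]
 [ 0.5859  0.0618  0.004 ]
 [ 0.4569 -0.171   0.004 ]
 [ 0.5876 -0.241   0.004 ]]
L 0.26976038520164747 0.26617686653435485 W 0.1456291792918487
mat [ 0.5869 -0.0861  1.0674] 61.160171017476415 0.9322735869383065
carton [ 0.5498 -0.1799  1.1289] 64.68095684778213 0.9595472174618923
carton in mat [-0.10003255 -0.01284275] 3.520785830305717
top [ 0.5482 -0.1795  1.1364] 65.11317291428891 0.9582709580838323
```

View pics/fit0.png

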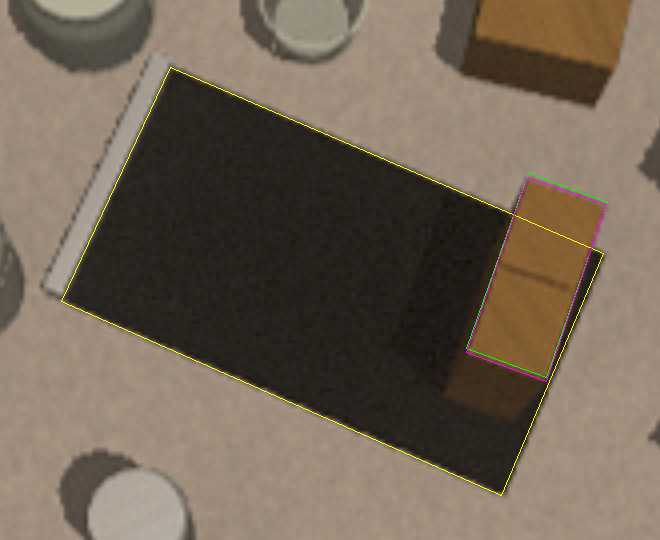

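The fit overlay agrees with the picture: mat at (0.587, -0.086) with yaw 61.2°, carton at (0.549, -0.180) with yaw about 65°. Next I check clearance to the purple cartons behind it and start the transit.

```bash
cat > base.py <<'E'
from h import *
im=get_image('top')
for m in masks_of(im,'carton_mid'):
    if m['xy'][0]<410: continue
    def f(x): return np.vstack([rect(x[:2],x[2],.042,.095,0),rect(x[:2],x[2],.042,.095,.16)])
    best=max((fitpoly(im,m['region'],f,[*back(im,m['xy'],.08)[0,:2],a],[.01,.01,.2]) for a in np.arange(0,3.1,.4)),key=lambda r:r[1])
    print('purple',np.round(best[0],3),round(best[1],3),np.round(rect(best[0][:2],best[0][2],.042,.095,0)[:,:2],3).tolist())
u=np.array([np.cos(1.133),np.sin(1.133)]);v=np.array([u[1],-u[0]]);c=np.array([.549,-.180])
for s in (-.052,-.06): print('tcp',c+s*u,'fingers',c+s*u+.04*v,c+s*u-.04*v)
E
python3 base.py
```

```text
purple [ 0.434 -0.327  2.355] 0.948 [[0.386, -0.346], [0.415, -0.375], [0.483, -0.308], [0.453, -0.279]]
purple [ 0.598 -0.343  2.55 ] 0.973 [[0.554, -0.371], [0.589, -0.394], [0.642, -0.316], [0.607, -0.292]]
tcp [ 0.52695488 -0.22709578] fingers [ 0.5631824  -0.24405357] [ 0.49072735 -0.21013799]
tcp [ 0.52356332 -0.23434129] fingers [ 0.55979084 -0.25129907] [ 0.4873358 -0.2173835]
```

Request:
play_rows(series=[{"dz": 30,"fingers": -0.2},{"dz": 30,"fingers": -0.2},{"dx": 14,"dy": -37,"turn": -0.12,"fingers": -0.2},{"dx": 14,"dy": -37,"turn": -0.12,"fingers": -0.2},{"dx": 14,"dy": -37,"turn": -0.12,"fingers": -0.2},{"dx": 14,"dy": -37,"turn": -0.12,"fingers": -0.2},{"dx": 14,"dy": -37,"turn": -0.12,"fingers": -0.2},{"dx": 14,"dy": -37,"turn": -0.12,"fingers": -0.2},{"dx": 14,"dy": -37,"turn": -0.12,"fingers": -0.2},{"dx": 14,"dy": -37,"turn": -0.12,"fingers": -0.2},{"dx": 14,"dy": -37,"turn": -0.12,"fingers": -0.2},{"dx": 14,"dy": -37,"turn": -0.12,"fingers": -0.2},{"dx": 14,"dy": -37,"turn": -0.12,"fingers": -0.2},{"dx": 14,"dy": -37,"turn": -0.12,"fingers": -0.2},{"dx": 14,"dy": -37,"fingers": -0.2},{"dx": 14,"dy": -37,"fingers": -0.2},{"dx": 14,"dy": -37,"fingers": -0.2},{"dx": 14,"dy": -37,"fingers": -0.2}])

```text
invalid input at $.series[0]: expected keys fingers, dx, dy, dz, turn
```

Request:
play_rows(series=[{"dx": 0,"dy": 0,"dz": 35,"turn": 0,"fingers": -0.2},{"dx": 0,"dy": 0,"dz": 35,"turn": 0,"fingers": -0.2},{"dx": 14,"dy": -37,"dz": 0,"turn": -0.12,"fingers": -0.2},{"dx": 14,"dy": -37,"dz": 0,"turn": -0.12,"fingers": -0.2},{"dx": 14,"dy": -37,"dz": 0,"turn": -0.12,"fingers": -0.2},{"dx": 14,"dy": -37,"dz": 0,"turn": -0.12,"fingers": -0.2},{"dx": 14,"dy": -37,"dz": 0,"turn": -0.12,"fingers": -0.2},{"dx": 14,"dy": -37,"dz": 0,"turn": -0.12,"fingers": -0.2},{"dx": 14,"dy": -37,"dz": 0,"turn": -0.12,"fingers": -0.2},{"dx": 14,"dy": -37,"dz": 0,"turn": -0.12,"fingers": -0.2},{"dx": 14,"dy": -37,"dz": 0,"turn": -0.12,"fingers": -0.2},{"dx": 14,"dy": -37,"dz": 0,"turn": -0.12,"fingers": -0.2},{"dx": 14,"dy": -37,"dz": 0,"turn": -0.12,"fingers": -0.2},{"dx": 14,"dy": -37,"dz": 0,"turn": -0.12,"fingers": -0.2},{"dx": 14,"dy": -37,"dz": 0,"turn": -0.12,"fingers": -0.2},{"dx": 14,"dy": -37,"dz": 0,"turn": -0.1,"fingers": -0.2},{"dx": 14,"dy": -37,"dz": 0,"turn": 0,"fingers": -0.2},{"dx": 14,"dy": -37,"dz": 0,"turn": 0,"fingers": -0.2}])

```text
clock: 2.6
position: [0.4207, -0.0715, 0.3171]
ee_rot: [-0.002, 0.968, -0.25, 0.009]
contact_force: [0.4, 0.2, 0.3]
width: 0.0512
```

Request:
play_rows(series=[{"dx": 20,"dy": -32,"dz": 0,"turn": 0.03,"fingers": -0.2},{"dx": 20,"dy": -32,"dz": 0,"turn": 0.03,"fingers": -0.2},{"dx": 20,"dy": -32,"dz": 0,"turn": 0,"fingers": -0.2},{"dx": 20,"dy": -32,"dz": 0,"turn": 0,"fingers": -0.2},{"dx": 20,"dy": -32,"dz": 0,"turn": 0,"fingers": -0.2},{"dx": 0,"dy": 0,"dz": 0,"turn": 0,"fingers": -0.2},{"dx": 0,"dy": 0,"dz": 0,"turn": 0,"fingers": -0.2}])

```text
clock: 3.18
position: [0.5253, -0.2506, 0.3157]
ee_rot: [-0.001, 0.974, -0.225, 0.011]
contact_force: [-0.4, -0.3, -0.5]
width: 0.0511
```

Request:
play_rows(series=[{"dx": 0,"dy": 7,"dz": -35,"turn": 0.015,"fingers": -0.2},{"dx": -2,"dy": 5,"dz": -35,"turn": 0,"fingers": -0.2},{"dx": 0,"dy": 0,"dz": -35,"turn": 0,"fingers": -0.2},{"dx": 0,"dy": 0,"dz": -30,"turn": 0,"fingers": -0.2},{"dx": 0,"dy": 0,"dz": -15,"turn": 0,"fingers": -0.2},{"dx": 0,"dy": 0,"dz": 0,"turn": 0,"fingers": -0.2},{"dx": 0,"dy": 0,"dz": 0,"turn": 0,"fingers": -0.2}])

```text
clock: 3.77
position: [0.5212, -0.2343, 0.1631]
ee_rot: [-0.0, 0.976, -0.217, 0.014]
contact_force: [0.9, 0.7, 0.6]
width: 0.0512
```

Request:
play_rows(series=[{"dx": 0,"dy": 0,"dz": -11,"turn": 0,"fingers": -0.2},{"dx": 0,"dy": 0,"dz": 0,"turn": 0,"fingers": -0.2},{"dx": 0,"dy": 0,"dz": 0,"turn": 0,"fingers": -0.2}])

```text
clock: 4.02
position: [0.5227, -0.2341, 0.1549]
ee_rot: [0.0, 0.976, -0.216, 0.017]
contact_force: [-1.0, -0.3, 0.3]
width: 0.0513
```

```bash
cat > look.py <<'E'
import sys
from h import *
n=sys.argv[1]
a=get_image('top');b=get_image('side')
A=cv2.resize(a['pixels'][170:330,230:460,::-1],(400,278),interpolation=cv2.INTER_CUBIC)
B=cv2.resize(b['pixels'][200:400,240:470,::-1],(400,348),interpolation=cv2.INTER_CUBIC)
o=np.zeros((348,800,3),np.uint8);o[:278,:400]=A;o[:,400:]=B
cv2.imwrite(f'pics/{n}.png',o); s=get_state();print(s['clock'],s['position'],s['contact_force'],s['width'])
E
python3 look.py pre
```

```text
4.1167 [ 0.52252583 -0.2341526   0.15485072] [0.25181678 0.69723959 0.44233067] 0.051114577507012794
```

View pics/pre.png

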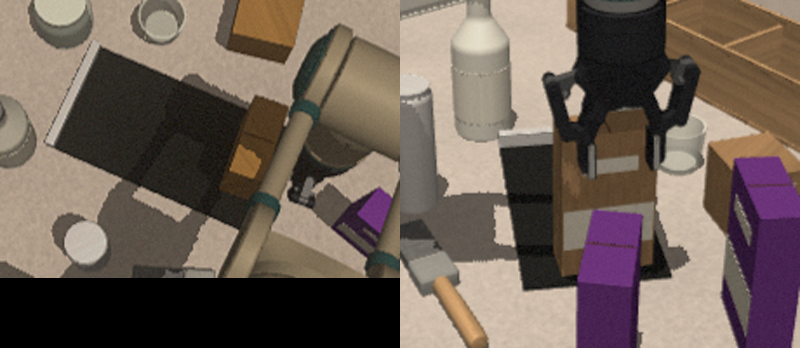

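The side view shows the open fingers behind the carton, about 20 mm below its top edge, at (590,165) and (655,150). I push along the carton's x and watch the force.

Request:
play_rows(series=[{"dx": 3,"dy": 7,"dz": -1,"turn": 0,"fingers": -0.2},{"dx": 3,"dy": 7,"dz": -1,"turn": 0,"fingers": -0.2},{"dx": 3,"dy": 6,"dz": 0,"turn": 0,"fingers": -0.2},{"dx": 2,"dy": 5,"dz": 0,"turn": 0,"fingers": -0.2},{"dx": 2,"dy": 5,"dz": 0,"turn": 0,"fingers": -0.2},{"dx": 2,"dy": 5,"dz": 0,"turn": 0,"fingers": -0.2},{"dx": 2,"dy": 5,"dz": 0,"turn": 0,"fingers": -0.2},{"dx": 2,"dy": 5,"dz": 0,"turn": 0,"fingers": -0.2},{"dx": 2,"dy": 5,"dz": 0,"turn": 0,"fingers": -0.2}])

```text
clock: 4.87
position: [0.5472, -0.18, 0.1554]
ee_rot: [0.001, 0.976, -0.216, 0.019]
contact_force: [0.6, -0.1, 0.7]
width: 0.0509
```

```bash
python3 look.py push1
```

```text
4.9667 [ 0.54724131 -0.1796228   0.1553013 ] [-0.33906242 -0.34145665  0.43724865] 0.051178777646578924
```

View pics/push1.png

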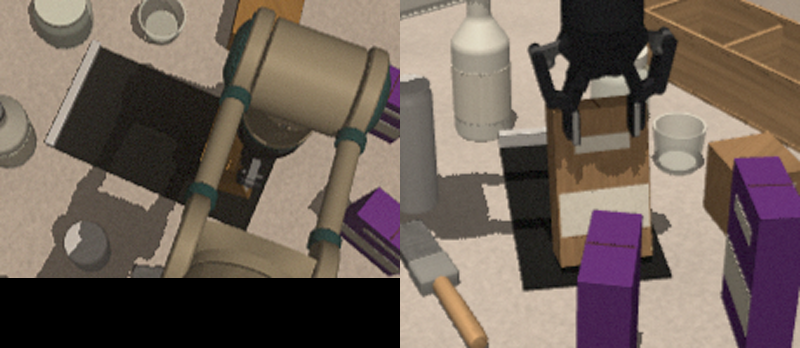

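The carton is tilting about its front edge (the foot is unmoved and the top leans forward at (600,95)). I carry on past the balance point.

Request:
play_rows(series=[{"dx": 2,"dy": 4,"dz": 0,"turn": 0,"fingers": -0.2},{"dx": 2,"dy": 4,"dz": 0,"turn": 0,"fingers": -0.2},{"dx": 2,"dy": 4,"dz": 0,"turn": 0,"fingers": -0.2},{"dx": 2,"dy": 4,"dz": 0,"turn": 0,"fingers": -0.2},{"dx": 0,"dy": 0,"dz": 0,"turn": 0,"fingers": -0.2},{"dx": 0,"dy": 0,"dz": 0,"turn": 0,"fingers": -0.2},{"dx": 0,"dy": 0,"dz": 0,"turn": 0,"fingers": -0.2},{"dx": 0,"dy": 0,"dz": 0,"turn": 0,"fingers": -0.2},{"dx": 0,"dy": 0,"dz": 0,"turn": 0,"fingers": -0.2},{"dx": 0,"dy": 0,"dz": 0,"turn": 0,"fingers": -0.2},{"dx": 0,"dy": 0,"dz": 0,"turn": 0,"fingers": -0.2},{"dx": 0,"dy": 0,"dz": 0,"turn": 0,"fingers": -0.2}])

```text
clock: 5.97
position: [0.5557, -0.1629, 0.1551]
ee_rot: [0.001, 0.976, -0.216, 0.019]
contact_force: [-0.4, 0.1, 0.1]
width: 0.0511
```

```bash
python3 look.py push2
```

```text
6.0667 [ 0.55576046 -0.16286195  0.15506546] [0.07467962 0.07526763 0.31223066] 0.051083063632633596
```

View pics/push2.png

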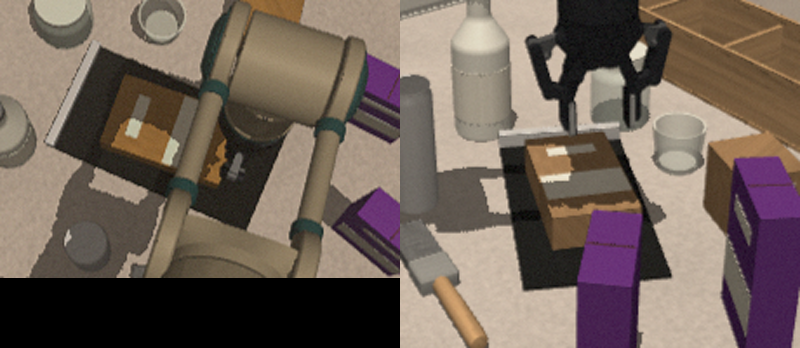

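The carton lies flat on the mat. I retreat behind its foot end and localize it.

Request:
play_rows(series=[{"dx": -10,"dy": -18,"dz": 0,"turn": -0.02,"fingers": -0.2},{"dx": -10,"dy": -18,"dz": 0,"turn": -0.02,"fingers": -0.2},{"dx": 0,"dy": 0,"dz": 0,"turn": -0.02,"fingers": -0.2},{"dx": 0,"dy": 0,"dz": 0,"turn": 0,"fingers": -0.2}])

```text
clock: 6.4
position: [0.5357, -0.1993, 0.1551]
ee_rot: [0.002, 0.969, -0.246, 0.019]
contact_force: [0.4, 0.7, -0.9]
width: 0.0512
```

```bash
cat > lie.py <<'E'
import sys
from h import *
MC=np.array([.5869,-.0861]);my=1.0674
a=get_image('top');b=get_image('side')
S=[]
for im in (a,b):
    g=cv2.dilate(np.zeros((480,640),np.uint8),None)
    cv2.fillConvexPoly(g,cv2.convexHull(np.round(proj(im,np.vstack([rect(MC,my,.3,.16,0),rect(MC,my,.3,.16,.06)]))).astype(np.int32)),1)
    v=cv2.cvtColor(im['pixels'],cv2.COLOR_RGB2HSV); R=im['pixels'].astype(int)
    br=(R[:,:,0]-R[:,:,2]>22)&(v[:,:,0]<25)&(v[:,:,1]>100)
    pale=[m for m in masks_of(im,'carton_mid') if g[int(m['xy'][1]),int(m['xy'][0])]]
    for m in pale: br|=m['region']
    br&=g>0
    br=cv2.morphologyEx(br.astype(np.uint8),cv2.MORPH_CLOSE,np.ones((5,5)))
    n,l,st,_=cv2.connectedComponentsWithStats(br); br=l==1+np.argmax(st[1:,4])
    # known free background: mat-dark or counter is not separated from occluders -> soft cost below
    dark=(R.max(2)<60)&(g>0)&~br
    S.append((im,br,dark))
def f(x): return np.vstack([rect(x[:2],x[2],.16,.095,.004),rect(x[:2],x[2],.16,.095,.046)])
def cost(x):
    c=0
    for im,br,dark in S:
        g=np.zeros((960,1280),np.uint8);cv2.fillConvexPoly(g,cv2.convexHull(np.round((proj(im,f(x))*2+.5)*16).astype(np.int32)),1,shift=4)
        G=g>0;B=cv2.resize(br.astype(np.uint8),None,fx=2,fy=2,interpolation=cv2.INTER_NEAREST)>0
        c+=((B&~G).sum()+0.5*(G&~B).sum())/B.sum()
    return c
best=None
for x0 in ([*MC,my],[*(MC+.04*np.array([np.cos(my),np.sin(my)])),my]):
    S0=np.vstack([x0,np.array(x0)+np.diag([.01,.01,.08])])
    r=minimize(cost,x0,method='Nelder-Mead',options=dict(initial_simplex=S0,xatol=1e-5,fatol=1e-5))
    if best is None or r.fun<best.fun: best=r
x=best.x;Rm=np.array([[np.cos(my),np.sin(my)],[-np.sin(my),np.cos(my)]])
print('carton mat xy',np.round(Rm@(x[:2]-MC),4),'yaw rel',np.degrees(x[2]-my),'cost',best.fun,'world',x)
p=rect(x[:2],x[2],.16,.095,0)[:,:2]-MC;print('corners mat',np.round((Rm@p.T).T,4).tolist())
o=[]
for im,w in((a,(230,170,460,330)),(b,(240,200,470,400))):
    k=im['pixels'][:,:,::-1].copy();k=cv2.resize(k,None,fx=3,fy=3)
    for z in (.004,.046): cv2.polylines(k,[np.round((proj(im,rect(x[:2],x[2],.16,.095,z))+.5)*3).astype(np.int32)],True,(0,255,0),1)
    cv2.polylines(k,[np.round((proj(im,rect(MC,my,.27,.15,.004))+.5)*3).astype(np.int32)],True,(0,255,255),1)
    k=k[w[1]*3:w[3]*3,w[0]*3:w[2]*3];o.append(cv2.resize(k,None,fx=400/690,fy=400/690,interpolation=cv2.INTER_AREA))
h=max(q.shape[0] for q in o);o=[np.vstack([q,np.zeros((h-q.shape[0],q.shape[1],3),np.uint8)]) for q in o]
cv2.imwrite('pics/'+sys.argv[1]+'.png',np.hstack(o))
s=get_state();print(s['clock'],s['position'],s['ee_rot'],'tcp mat',Rm@(s['position'][:2]-MC))
E
python3 lie.py lie1
```

```text
carton mat xy [ 0.0029 -0.0042] yaw rel 3.8112985251578304 cost 0.1537406540522478 world [ 0.59201885 -0.08556296  1.13391971]
corners mat [[0.0796, 0.0485], [-0.08, 0.0379], [-0.0737, -0.0569], [0.0859, -0.0463]]
6.6 [ 0.53615791 -0.19848205  0.1551448 ] [ 0.00165042  0.96933356 -0.24500728  0.01900403] tcp mat [-0.12291912 -0.00976598]
```

View pics/lie1.png

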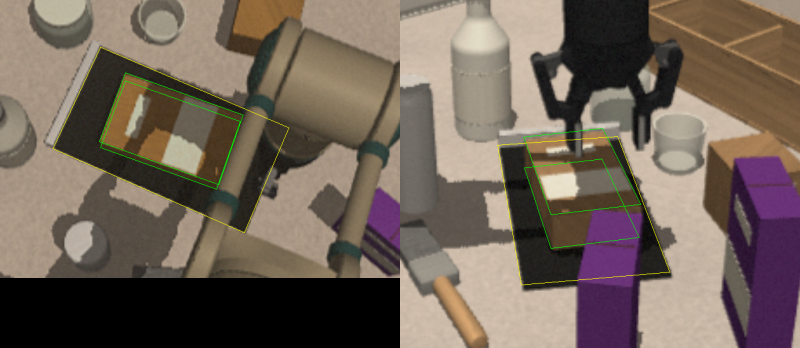

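The fit matches in both views: the carton is at mat (3, -4) mm, 3.8° off, with its top end about 52 mm from the bar. The tool is square to the mat and laterally centred on the foot end, so I go down and then push.

Request:
play_rows(series=[{"dx": 0,"dy": 0,"dz": -35,"turn": 0,"fingers": -0.2},{"dx": 0,"dy": 0,"dz": -35,"turn": 0,"fingers": -0.2},{"dx": 0,"dy": 0,"dz": -30,"turn": 0,"fingers": -0.2},{"dx": 0,"dy": 0,"dz": -16,"turn": 0,"fingers": -0.2},{"dx": 0,"dy": 0,"dz": 0,"turn": 0,"fingers": -0.2},{"dx": 0,"dy": 0,"dz": 0,"turn": 0,"fingers": -0.2}])

```text
clock: 7.1
position: [0.5406, -0.1959, 0.0383]
ee_rot: [0.002, 0.97, -0.242, 0.024]
contact_force: [-0.1, 0.2, -0.3]
width: 0.0514
```

Request:
play_rows(series=[{"dx": -2,"dy": 1,"dz": -8,"turn": -0.014,"fingers": -0.2},{"dx": 0,"dy": 0,"dz": -4,"turn": 0,"fingers": -0.2},{"dx": 4,"dy": 7,"dz": 0,"turn": 0,"fingers": -0.2},{"dx": 4,"dy": 7,"dz": 0,"turn": 0,"fingers": -0.2},{"dx": 3,"dy": 5,"dz": 0,"turn": 0,"fingers": -0.2},{"dx": 3,"dy": 5,"dz": 0,"turn": 0,"fingers": -0.2},{"dx": 3,"dy": 5,"dz": 0,"turn": 0,"fingers": -0.2},{"dx": 3,"dy": 5,"dz": 0,"turn": 0,"fingers": -0.2},{"dx": 3,"dy": 5,"dz": 0,"turn": 0,"fingers": -0.2}])

```text
clock: 7.85
position: [0.5679, -0.1532, 0.0315]
ee_rot: [0.003, 0.968, -0.249, 0.03]
contact_force: [-0.7, -1.2, -0.3]
width: 0.0511
```

```bash
python3 lie.py lie2
```

```text
carton mat xy [ 0.0243 -0.007 ] yaw rel 0.22174022416959951 cost 1.3543393709577067 world [ 0.60481153 -0.06818517  1.0712701 ]
corners mat [[0.1041, 0.0408], [-0.0559, 0.0401], [-0.0555, -0.0549], [0.1045, -0.0542]]
8.05 [ 0.56757897 -0.1535808   0.03127422] [ 0.00327021  0.9680544  -0.24899458  0.02935441] tcp mat [-0.06843028 -0.01562872]
```

View pics/lie2.png

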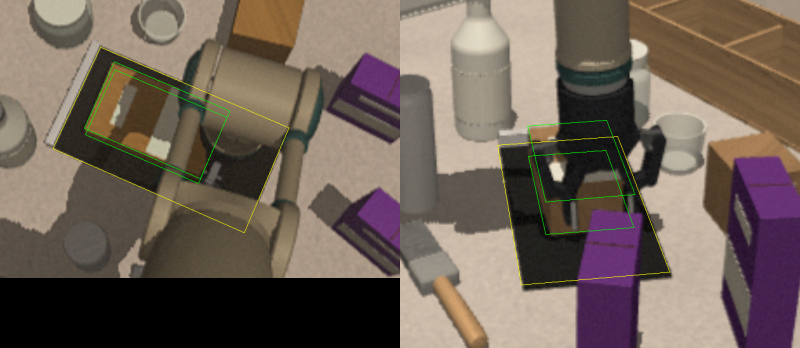

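Request:
play_rows(series=[{"dx": 2,"dy": 5,"dz": -1,"turn": 0,"fingers": -0.2},{"dx": 2,"dy": 5,"dz": -1,"turn": 0,"fingers": -0.2},{"dx": 2,"dy": 5,"dz": -1,"turn": 0,"fingers": -0.2},{"dx": 2,"dy": 5,"dz": -1,"turn": 0,"fingers": -0.2},{"dx": 2,"dy": 4,"dz": 0,"turn": 0,"fingers": -0.2}])

```text
clock: 8.47
position: [0.5775, -0.1303, 0.0273]
ee_rot: [0.004, 0.968, -0.25, 0.029]
contact_force: [-1.3, -1.7, 0.7]
width: 0.0513
```

Request:
play_rows(series=[{"dx": 1,"dy": 2,"dz": 0,"turn": 0,"fingers": -0.2},{"dx": 1,"dy": 2,"dz": 0,"turn": 0,"fingers": -0.2},{"dx": 1,"dy": 2,"dz": 0,"turn": 0,"fingers": -0.2}])

```text
clock: 8.72
position: [0.5797, -0.1257, 0.0272]
ee_rot: [0.007, 0.968, -0.248, 0.029]
contact_force: [-7.4, -15.2, 2.6]
width: 0.0514
```

Request:
play_rows(series=[{"dx": 1,"dy": 2,"dz": 0,"turn": 0,"fingers": -0.2},{"dx": 1,"dy": 2,"dz": 0,"turn": 0,"fingers": -0.2}])

```text
clock: 8.88
position: [0.5796, -0.1259, 0.0274]
ee_rot: [0.012, 0.969, -0.247, 0.027]
contact_force: [-3.6, -8.8, 2.0]
width: 0.0512
```

The force jumped to 17 N with no further travel, so the top end bears on the bar. One firmer nudge to seat it, then I back off and raise.

Request:
play_rows(series=[{"dx": 1,"dy": 3,"dz": 0,"turn": 0,"fingers": -0.2},{"dx": 1,"dy": 3,"dz": 0,"turn": 0,"fingers": -0.2},{"dx": 0,"dy": 0,"dz": 0,"turn": 0,"fingers": -0.2}])

```text
clock: 9.13
position: [0.5793, -0.1268, 0.0276]
ee_rot: [0.018, 0.969, -0.246, 0.026]
contact_force: [-0.0, 1.0, -0.1]
width: 0.0511
```

Request:
play_rows(series=[{"dx": -3,"dy": -6,"dz": 0,"turn": 0,"fingers": -0.2},{"dx": -5,"dy": -9,"dz": 0,"turn": 0,"fingers": -0.2},{"dx": -10,"dy": -18,"dz": 0,"turn": 0,"fingers": -0.2},{"dx": -10,"dy": -18,"dz": 0,"turn": 0,"fingers": -0.2},{"dx": 0,"dy": 0,"dz": 35,"turn": 0,"fingers": -0.2},{"dx": 0,"dy": 0,"dz": 35,"turn": 0,"fingers": -0.2},{"dx": 0,"dy": 0,"dz": 35,"turn": 0,"fingers": -0.2},{"dx": 0,"dy": 0,"dz": 35,"turn": 0,"fingers": -0.2},{"dx": 0,"dy": 0,"dz": 35,"turn": 0,"fingers": -0.2},{"dx": 0,"dy": 0,"dz": 35,"turn": 0,"fingers": -0.2},{"dx": 0,"dy": 0,"dz": 35,"turn": 0,"fingers": -0.2},{"dx": 0,"dy": 0,"dz": 35,"turn": 0,"fingers": -0.2},{"dx": -25,"dy": 0,"dz": 0,"turn": 0,"fingers": -0.2},{"dx": -30,"dy": 0,"dz": 0,"turn": 0,"fingers": -0.2},{"dx": -30,"dy": 0,"dz": 0,"turn": 0,"fingers": -0.2},{"dx": -30,"dy": 0,"dz": 0,"turn": 0,"fingers": -0.2},{"dx": -30,"dy": 0,"dz": 0,"turn": 0,"fingers": -0.2},{"dx": 0,"dy": 0,"dz": 0,"turn": 0,"fingers": -0.2}])

```text
clock: 10.63
position: [0.3916, -0.1787, 0.3179]
ee_rot: [0.012, 0.969, -0.246, 0.025]
contact_force: [0.6, 0.3, -0.8]
width: 0.0511
```

```bash
python3 lie.py lie3
```

```text
carton mat xy [ 0.0531 -0.0092] yaw rel 0.13968914646626895 cost 0.05412586121747931 world [ 0.62060176 -0.04399708  1.06983804]
corners mat [[0.133, 0.0385], [-0.027, 0.0381], [-0.0267, -0.0569], [0.1333, -0.0565]]
10.8333 [ 0.3976043  -0.18009575  0.31795675] [ 0.01189058  0.96901089 -0.24519981  0.02745104] tcp mat [-0.17365237  0.12046956]
```

View pics/lie3.png

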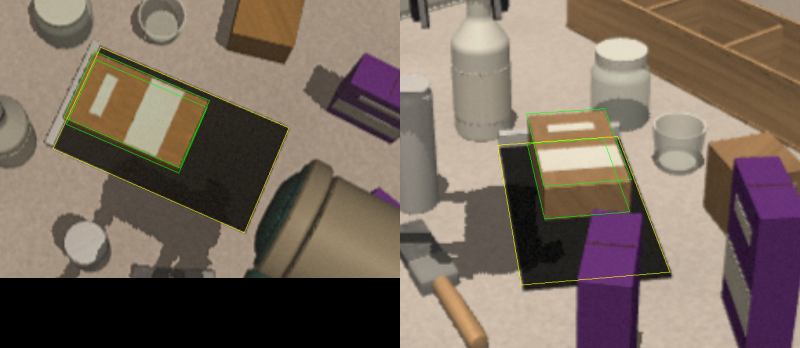

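The carton lies square (0.14° off) and wholly on the mat, with its top end at 133 mm by the fit. The bar is at 135 mm, with about 2 mm of calibration error. I check the bar's real face position against the carton with the same camera.

```bash
python3 - <<'E'
from h import *
im=get_image('top');g=cv2.cvtColor(im['pixels'],cv2.COLOR_RGB2GRAY).astype(np.float32)
MC=np.array([.5869,-.0861]);my=1.0674;u=np.array([np.cos(my),np.sin(my)]);v=np.array([-u[1],u[0]])
def profile(y0,y1,z,xs):
    out=[]
    for x in xs:
        P=np.array([[*(MC+x*u+y*v),z] for y in np.linspace(y0,y1,15)]);p=proj(im,P).astype(np.float32)
        out.append(cv2.remap(g,p[None,:,0],p[None,:,1],cv2.INTER_LINEAR).mean())
    return np.round(out).astype(int)
xs=np.arange(.115,.165,.002)
print('x   ',np.round(xs*1000).astype(int))
print('bar z22 y45..70',profile(.048,.07,.022,xs));print('bar z22 y-72..-62',profile(-.073,-.062,.022,xs))
print('carton z46',profile(-.05,.03,.046,xs))
for l in ('softener','spray_can','dosing_cup','soap_box','brush','peg_jar'):
    m=masks_of(im,l); print(l,np.round(m[0]['xy']) if m else None)
E
```

```text
x    [115 117 119 121 123 125 127 129 131 133 135 137 139 141 143 145 147 149
 151 153 155 157 159 161 163]
bar z22 y45..70 [ 40  41  41  41  41  41  41  42  59 103 160 172 170 169 166 134 124 147
 147 146 146 147 145 139 132]
bar z22 y-72..-62 [ 66  65  64  63  63  60  62  62  72 104 155 164 165 165 162 135 129 152
 149 136 109  88  84  80  80]
carton z46 [107 107 108 108 108 108 108 107 106  98 128 165 164 134 119 147 149 149
 148 148 148 148 146 144 143]
softener [231. 245.]
spray_can [278. 308.]
dosing_cup [324. 178.]
soap_box [384. 181.]
brush [334. 336.]
peg_jar [268. 176.]
```

The bar's inner face shows at x ≈ 133.0 in my fitted frame, and the carton's top end at 133–134, so they are flush. Handing in.

```bash
python3 -c "
from rig import *
sign_off();print(get_state()['clock'])"
```

```text
the job is handed in; nothing more can be done
the job is handed in; nothing more can be done
```

The job is done and handed in at about 11 s of the 54 s allowed. I tipped the brown carton over by pushing about 20 mm below its top with two half-open fingers. It fell along the mat and lay flat, and I then pushed its foot end along until its top end stopped against the bar. The sign-off gave no verdict.

**Stop contact:** the push met a hard stop at about 17 N with no further travel. A last nudge then ended with the fingers about 1 mm back and no force.

**Final position:** by the last fit the carton is 0.14° off square and wholly on the mat, spanning about -57 to +38.5 mm across a width of ±75 mm.

**Flushness:** the fit puts the carton's top end at 133 mm against the bar's nominal 135 mm. The same camera also sees the bar's inner face at 133 mm, so I take the 2 mm as calibration offset. The gap itself cannot be seen because the carton hides it.

**Fit during the push:** the fit taken mid-push was spoiled in the side view because the gripper hid the carton. I relied on the final fit with the arm away.

**Bystanders:** they look unmoved in the pictures. Their detected centres shifted by a few pixels (the brush by about 7). I put that down to the arm partly hiding the brush and to detection noise, since the side view shows everything in place.

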